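# Sweep the used stoppers off the lab bench into the edge bin

## Robot

A 6-joint arm with a two-finger parallel gripper is mounted at the origin on the work surface. World frame = base frame: x ahead of the robot, y to its left, z up, the work surface at z = 0. Lengths are in m, angles in rad, forces in N, time in s.
With the tool pointing down it reaches from about 0.35 to 0.975 m from the base axis. Payload 4.9 kg.
Tool frame: the origin (TCP) lies on the mounting face of the last link; the fingertips stand 173 mm ahead of it and the grasp point (between the pads) lies ctrl.pinch_z ahead of it (ctrl.pinch_z is the distance from the TCP to the grasp point, in m); z points along the fingers, y is the line along which they close (so a half turn about z gives the same grasp; the last joint's range is limited). The gripper opens to 85 mm and grips with 20 to 120 N. Pads are 22 mm wide; open, the fingers measure 114 mm over their backs; the gripper's body (76 mm by 85 mm) begins 54 mm behind the grasp point. The pads swing forward as they close: fully open they stand 13 mm farther back than shut.
Start: joints at [-1.249, 0.053, 1.613, -0, 1.476, -0.119], TCP at [0.267, -0.565, 0.405] pointing down, gripper open.
Joint ranges: [-3.01, 3.01], [-1.01, 2.22], [0.06, 2.58], [-1.02, 4.17], [0.09, 2.62], [-3.14, 3.14]. Speed limits (rad/s): [2.57, 2.57, 3.14, 3.14, 3.14, 3.14].

## Interface

Orientations are given as a rotation vector (axis times angle).
In Python, from station import telemetry, eyes, ctrl gives the robot as it stands.
- The arm moves only by the tool apply_moves, never from a script. Its argument "plan" is a list of rows, each a list of 5 numbers: the finger opening in m, from 0 to 0.0854, then the shift along the tool's x, y, z in m, then the turn about the tool's z in rad. In form: [[jaw, x, y, z, roll], ...]. A call has 1 to 12 rows; each row is the pose to reach, as a shift and turn from the pose commanded when the call began, along the tool's axes at that moment; what a row does not reach only later rows make up. A row lasts 1/12 s, in which the tool goes at most 41.7 mm and 7.16 degrees, less where a joint would pass 70% of its speed; a pose out of reach is approached as far as the arm can. A call with a gripper value outside its range is refused whole. The fingers move at their own pace and stop on an object; "newtons" is the grip in N (left out, the last holds). Time passes only in rows, so rows that repeat a pose let the fingers close. It gives the time, the measured TCP pose, the force, the opening and the grip force at its end, in the units of the state.
- telemetry.get_obs(): the state, without advancing time (a new reading comes with each control period).
- eyes.get_image(name): name is "scene" or "side" or "wrist"; returns a dict with "img" (420x560x3 uint8, blue, green, red), "range_z" (420x560 float32, m along the optical axis (not along the pixel's ray), 0 where there is no reading), "K" (3x3 intrinsics, pixels), "pose" (4x4, takes a point from camera to world coordinates); the wrist camera has in their place "hand_eye" (4x4, takes a point from camera to tool coordinates, whose origin is the TCP and whose axes are the flange's). Camera axes: x right, y down, z forward; pixel columns grow to the right and rows downward; lengths in m; the calibration is good to about 2 mm. A picture is of the moment at which its call begins: read the wrist's pose just before it.
- ctrl.finish_job(): hands the job in; it is judged then, once.
Trained networks look in a picture, given as the dict that the camera call returned (one of the last four; its "shot" number tells which), for a name from the list of things; names that differ only in an ending like _2 or _b are one class to them, and where a whole thing is asked for, a point or a joint stands for the part that bears it (a point fixed in the world has none). Each returns a list of dicts, best first, with "confidence" (0 to 1); they miss things now and then, are a little off and sometimes report something else, mostly with a low value. They report only what shows in the picture. A call takes as long as a camera call.
- eyes.search_frame(thing, picture): "box" ([left, top, right, bottom] in pixels, round what is visible of it).
- eyes.outline_of(thing, picture): "region" (420x560 bool, what is visible of it) and "box" ([left, top, right, bottom] in pixels, round what is visible of it).
- eyes.tip_of(thing, picture): "point" ([column, row] in pixels: a listed point, or the origin of a listed thing).
The state is a dict: "t": time; "q": joint angles; "dq": joint speeds; "effort": joint torques, N m; "tool_pos": TCP position; "tool_rot": TCP orientation; "contact_force": force on the tool from outside, world axes, zero at the start; "wrist_torque": the same for the moment, N m; "opening": finger opening in m; "grip_force": force on a finger pad.
Only numpy, scipy, OpenCV 4.12 (cv2) and the standard library are available. Lean on these libraries where they do the work, as an engineer would, in place of code of your own. Each camera call takes 0.05 s, during which the arm holds its last target. There are 200 camera calls.

## Task

Four used rubber stoppers lie about on the lab bench. With the fingertips, push them across the bench top and over its far edge into the bin that hangs there, so that all four end up in the bin and none on the floor; sweep them only, do not pinch or pick any up. Leave the labware among and around them, the stoppered flask included, standing where they are.

Things in the scene. Friction and masses are not known exactly. Their poses are not given: they have to be found in the camera images.
- stopper1: One of four alike used solid rubber stoppers (laboratory bungs), dark rubber, loose on the bench: a tapered plug 30 mm high, 37 mm across its lower end and 30 mm across its upper end, about 35 g, standing wide end down. Origin: the middle of the plug, 15 mm above the bench as it stands; z up through the small end.
- stopper2: One of four alike used solid rubber stoppers (laboratory bungs), dark rubber, loose on the bench: a tapered plug 30 mm high, 37 mm across its lower end and 30 mm across its upper end, about 35 g, standing wide end down. Origin: the middle of the plug, 15 mm above the bench as it stands; z up through the small end.
- stopper3: One of four alike used solid rubber stoppers (laboratory bungs), dark rubber, loose on the bench: a tapered plug 30 mm high, 37 mm across its lower end and 30 mm across its upper end, about 35 g, standing wide end down. Origin: the middle of the plug, 15 mm above the bench as it stands; z up through the small end.
- stopper4: One of four alike used solid rubber stoppers (laboratory bungs), dark rubber, loose on the bench: a tapered plug 30 mm high, 37 mm across its lower end and 30 mm across its upper end, about 35 g, standing wide end down. Origin: the middle of the plug, 15 mm above the bench as it stands; z up through the small end.
- bin: Grey plastic bin, open on top, fixed, hanging at the far edge of the bench: 200 mm (x) by 260 mm (y) outside, 200 mm deep, walls 4 mm. Origin: centre of its underside; z up, x away from the robot, y along the edge. Its near outer face (x = -100 mm) lies against the bench edge; its rim is 8 mm below the bench top. It hangs elsewhere along the edge each time.
- bin_edge (a point): Point on the bench's far edge, at bench-top height, in line with the middle of the bin. The edge is straight, has no lip and runs along y over the whole bench; beyond it, 126 mm to either side of this point is open bin, and past that only the floor.
- beaker: Small empty clear glass beaker among the stoppers, 36 mm across, 46 mm high, light (30 g). Origin: centre of its underside, z up. To be left standing.
- vial: Small amber glass vial with a white screw cap among the stoppers, 27 mm across, 46 mm high, 30 g, easily tipped. Origin: centre of its underside, z up. To be left standing.
- crucible: White porcelain crucible with its lid on, among the stoppers, 40 mm across the lid, 38 mm high, 60 g. Origin: centre of its underside, z up. To be left standing.
- flask: Conical glass flask closed with its own stopper, to the right of the work, 85 mm across the base, 160 mm high. Origin: centre of its underside, z up. It and its stopper stay.
- reagent: Amber glass reagent bottle with a black cap, to the left of the work, 68 mm across, 160 mm high. Origin: centre of its underside, z up. To be left standing.
- spray: White plastic trigger spray bottle, to the right of the work, nearer the robot than the flask, 84 mm across, 225 mm high. Origin: centre of its underside, z up; its nozzle points to its -x. To be left standing.

How it is judged:
By the outcome, as a careful person would: the job done as asked, in the order asked, and still so for the second after the job is handed in, with the robot touching nothing.
It also fails if it takes over 67 s, if anything falls off the work surface, if the arm or the gripper's body presses on something with over 40 N, if the wrist force passes 120 N, or if a joint passes its speed limit or range.

## Working session

There is one attempt and no reset: what is moved stays moved. The work goes in short steps, Python scripts to look and compute and a tool call to move; the robot and the scene stay as the last step left them, time stands still between calls to the robot, and variables do not carry over. Pictures are saved under pics/ and viewed, at most 10 in all, crops included, and the job is handed in when it is done.

Besides the shell and the picture viewer there is one more tool, called after "Emit:" as name(argument=value, ...), one argument or row to a line, values as JSON. apply_moves: Moves the arm, as the interface text tells. Its arguments: {"type":"object","properties":{"plan":{"type":"array","items":{"type":"array","items":{"type":"number"}}},"newtons":{"type":"number"}},"required":["plan"]}

```bash
mkdir -p pics
cat > h.py <<'E'
import numpy as np, cv2
from station import telemetry, eyes, ctrl
def world(im, u, v, z=None):
    K=im["K"];P=im["pose"]
    d=np.array([(u-K[0,2])/K[0,0],(v-K[1,2])/K[1,1],1.0])
    R=P[:3,:3]@d;o=P[:3,3]
    return o+R*((z-o[2])/R[2])
def cloud(im,mask):
    K=im["K"];P=im["pose"];v,u=np.nonzero(mask&(im["range_z"]>0));z=im["range_z"][v,u]
    c=np.stack([(u-K[0,2])/K[0,0]*z,(v-K[1,2])/K[1,1]*z,z],1)
    return c@P[:3,:3].T+P[:3,3]
E
python3 - <<'E'
from h import *
print(telemetry.get_obs(), ctrl.pinch_z)
for n in ["scene","side"]:
    im=eyes.get_image(n); cv2.imwrite(f"pics/{n}0.png",im["img"]); print(n,im["pose"].round(3).tolist())
    for t in ["stopper1","beaker","vial","crucible","flask","reagent","spray","bin"]:
        for d in eyes.outline_of(t,im)[:5]:
            if d["confidence"]<.3: continue
            c=cloud(im,d["region"]); lo,hi=np.percentile(c,[2,98],axis=0)
            print(t,round(d["confidence"],2),np.array(d["box"]).astype(int).tolist(),"mid",((lo+hi)/2).round(3),"size",(hi-lo).round(3),"top",hi[2].round(3))
    for d in eyes.tip_of("bin_edge",im)[:2]: print("edge",d["confidence"],d["point"],world(im,*d["point"],0).round(3))
E
```

```text
{'t': 0.0, 'q': array([-1.24902074e+00,  5.33457342e-02,  1.61431030e+00,  1.97748061e-05,
        1.47598500e+00, -1.18990825e-01]), 'dq': array([ 0.00168734,  0.00053132,  0.0006532 , -0.001472  ,  0.0006604 ,
        0.00108218]), 'effort': array([ 1.96744768e-03, -3.93663061e+01, -3.70178103e+01, -1.74291796e-05,
        6.93736816e-03,  5.70820660e-06]), 'tool_pos': array([ 0.26656602, -0.56500134,  0.40345981]), 'tool_rot': array([-3.06361943e+00, -6.86314571e-01,  2.94727926e-04]), 'contact_force': array([ 0.52300859,  0.56928697, -1.3817192 ]), 'wrist_torque': array([0.01694093, 0.01385085, 0.02072278]), 'grip_force': 0.0, 'opening': 0.08550069977931533} 0.1547
scene [[-0.576, 0.621, -0.532, 1.246], [0.818, 0.442, -0.369, 0.475], [0.006, -0.647, -0.763, 0.906], [0.0, 0.0, 0.0, 1.0]]
stopper1 0.71 [272, 124, 285, 139] mid [ 0.43  -0.113  0.018] size [0.03  0.03  0.031] top 0.033
stopper1 0.68 [254, 161, 274, 182] mid [ 0.554 -0.068  0.016] size [0.041 0.049 0.034] top 0.033
stopper1 0.55 [351, 206, 369, 229] mid [0.551 0.194 0.018] size [0.029 0.03  0.03 ] top 0.033
stopper1 0
[... 1282 characters left out ...]
031
beaker 0.61 [320, 130, 328, 155] mid [ 0.535 -0.208  0.023] size [0.031 0.037 0.046] top 0.046
vial 0.59 [265, 196, 279, 219] mid [0.556 0.062 0.025] size [0.021 0.023 0.044] top 0.047
crucible 0.63 [326, 193, 347, 212] mid [ 0.442 -0.015  0.018] size [0.035 0.046 0.039] top 0.037
flask 0.63 [327, 65, 358, 126] mid [ 0.538 -0.379  0.081] size [0.07  0.106 0.158] top 0.16
reagent 0.58 [220, 292, 264, 383] mid [0.451 0.397 0.081] size [0.059 0.052 0.157] top 0.16
spray 0.72 [378, 49, 435, 143] mid [ 0.392 -0.353  0.116] size [0.079 0.07  0.216] top 0.224
bin 0.96 [125, 136, 258, 264] mid [ 0.795  0.018 -0.107] size [0.173 0.268 0.198] top -0.008
edge 0.96 [231.1, 184.6] [0.69  0.005 0.   ]
```

View pics/scene0.png

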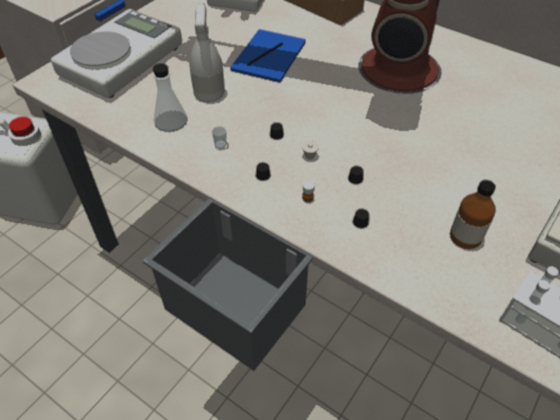

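View pics/side0.png

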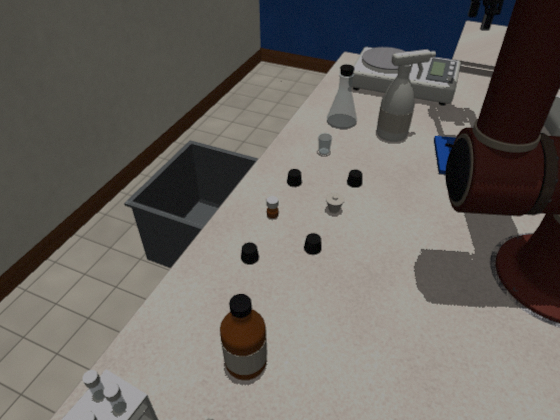

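The scene picture shows the four dark stoppers at about (277,131), (263,171), (356,174) and (361,218). The beaker is at (219,138), the crucible at (311,150), the vial at (308,192), and the bin is centred near (230,280). The side view agrees. I'll use the fingers, opened 20 mm, as a cradle to push. The order is B (0.555,-0.063), A (0.429,-0.113), D (0.446,0.119), then C (0.549,0.194).

Emit:
apply_moves(
  plan=[
    [0.02, 0, 0, -0.04, 0.1],
    [0.02, 0, 0, -0.08, 0.2],
    [0.02, 0, 0, -0.1, 0.3],
    [0.02, 0.03, -0.025, -0.1, 0.4],
    [0.02, 0.42, -0.357, -0.1, 0.441],
    [0.02, 0.42, -0.357, -0.1, 0.441],
    [0.02, 0.42, -0.357, -0.1, 0.441],
    [0.02, 0.42, -0.357, -0.1, 0.441],
    [0.02, 0.42, -0.357, -0.1, 0.441],
    [0.02, 0.42, -0.357, -0.1, 0.441],
    [0.02, 0.42, -0.357, -0.1, 0.441],
    [0.02, 0.42, -0.357, -0.1, 0.441],
  ],
)

```text
t: 2.0
tool_pos: [0.4207, -0.2241, 0.505]
tool_rot: [3.141, -0.001, 0.001]
contact_force: [1.1, 0.1, 0.6]
opening: 0.0198
grip_force: 0.0
```

Emit:
apply_moves(
  plan=[
    [0.02, 0, 0, 0, 0],
  ],
)

```text
t: 2.08
tool_pos: [0.4222, -0.2208, 0.5053]
tool_rot: [-3.14, -0.013, -0.004]
contact_force: [-0.1, -0.6, -0.0]
opening: 0.0204
grip_force: 0.0
```

Emit:
apply_moves(
  plan=[
    [0.02, 0.018, -0.035, 0, 0],
    [0.02, 0.035, -0.07, 0, 0],
    [0.02, 0.05, -0.105, 0.03, 0],
    [0.02, 0.065, -0.14, 0.06, 0],
    [0.02, 0.072, -0.158, 0.09, 0],
    [0.02, 0.072, -0.158, 0.13, 0],
    [0.02, 0.072, -0.158, 0.17, 0],
    [0.02, 0.072, -0.158, 0.21, 0],
    [0.02, 0.072, -0.158, 0.25, 0],
    [0.02, 0.072, -0.158, 0.25, 0],
    [0.02, 0.072, -0.158, 0.25, 0],
  ],
)

```text
t: 3.0
tool_pos: [0.4916, -0.0682, 0.2528]
tool_rot: [-3.14, 0.001, 0.009]
contact_force: [0.4, -0.3, 1.7]
opening: 0.0202
grip_force: 0.0
```

Run:
```python
from h import *
from scipy.spatial.transform import Rotation as R
o=telemetry.get_obs(); im=eyes.get_image("wrist"); T=np.eye(4);T[:3,:3]=R.from_rotvec(o["tool_rot"]).as_matrix();T[:3,3]=o["tool_pos"]
im["pose"]=T@im["hand_eye"]; cv2.imwrite("pics/w1.png",im["img"]); print(o["tool_pos"],T[:3,0].round(3))
for t in ["stopper1","beaker","vial","crucible"]:
  for d in eyes.outline_of(t,im)[:4]:
    c=cloud(im,d["region"]); lo,hi=np.percentile(c,[2,98],axis=0); print(t,round(d["confidence"],2),np.array(d["box"]).astype(int).tolist(),((lo+hi)/2).round(3),(hi-lo).round(3))
# far edge: bench-height points, max x
c=cloud(im,np.ones((420,560),bool)); b=c[(abs(c[:,2])<.006)]; print("bench x max",np.percentile(b[:,0],[50,99,99.9]))
```

```text
[ 0.49158696 -0.06815994  0.25278168] [ 1.    -0.    -0.005]
stopper1 0.96 [0, 245, 62, 306] [0.449 0.113 0.017] [0.029 0.024 0.029]
stopper1 0.81 [248, 83, 299, 140] [ 0.561 -0.062  0.017] [0.029 0.029 0.029]
stopper1 0.59 [339, 268, 367, 297] [ 0.443 -0.119  0.017] [0.009 0.02  0.028]
beaker 0.87 [464, 120, 559, 184] [ 0.538 -0.205  0.026] [0.031 0.032 0.042]
vial 0.8 [13, 89, 108, 140] [0.561 0.061 0.027] [0.024 0.023 0.042]
crucible 0.89 [169, 258, 222, 299] [ 0.455 -0.008  0.022] [0.018 0.029 0.032]
bench x max [0.52752099 0.62532847 0.62685127]
```

View pics/w1.png

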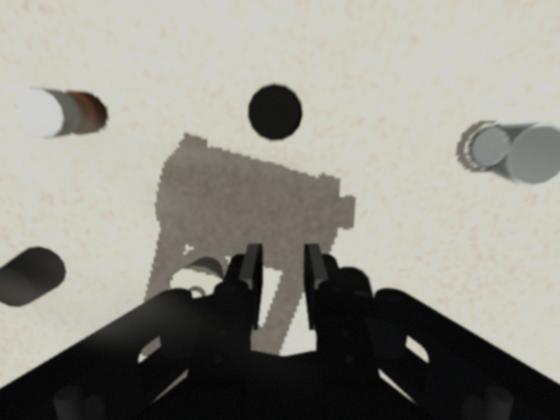

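The wrist view puts stopper B at (275,112), nearly centred ahead of the fingertips at (255,250) and (313,250). The vial at (60,112) and the beaker at (520,150) are well clear. Now lower the fingers and push.

Emit:
apply_moves(
  plan=[
    [0.02, 0, -0.005, 0.035, 0],
    [0.02, 0, -0.005, 0.065, 0],
    [0.02, 0, -0.005, 0.074, 0],
    [0.02, 0.01, -0.005, 0.075, 0],
    [0.02, 0.022, -0.005, 0.075, 0],
    [0.02, 0.034, -0.005, 0.075, 0],
    [0.02, 0.046, -0.005, 0.075, 0],
    [0.02, 0.06, -0.006, 0.075, 0],
    [0.02, 0.074, -0.008, 0.075, 0],
    [0.02, 0.088, -0.01, 0.075, 0],
    [0.02, 0.102, -0.012, 0.075, 0],
    [0.02, 0.116, -0.014, 0.075, 0],
  ],
)

```text
t: 4.25
tool_pos: [0.6113, -0.0544, 0.183]
tool_rot: [3.141, -0.001, 0.008]
contact_force: [0.3, 0.6, 0.2]
opening: 0.0198
grip_force: 0.1
```

Emit:
apply_moves(
  plan=[
    [0.02, 0.014, -0.002, 0, 0],
    [0.02, 0.028, -0.004, 0, 0],
    [0.02, 0.042, -0.006, 0, 0],
    [0.02, 0.056, -0.008, 0, 0],
    [0.02, 0.07, -0.01, 0, 0],
    [0.02, 0.082, -0.01, 0, 0],
    [0.02, 0.094, -0.01, 0, 0],
    [0.02, 0.106, -0.01, 0, 0],
    [0.02, 0.118, -0.01, 0, 0],
    [0.02, 0.118, -0.01, 0, 0],
    [0.02, 0.118, -0.01, -0.03, 0],
    [0.02, 0.118, -0.01, -0.07, 0],
  ],
)

```text
t: 5.25
tool_pos: [0.7252, -0.044, 0.2466]
tool_rot: [-3.14, 0.0, 0.013]
contact_force: [0.1, -0.6, -1.0]
opening: 0.0201
grip_force: 0.0
```

```bash
cat > look.py <<'E'
import sys
from h import *
o=telemetry.get_obs();print(o["t"],o["tool_pos"].round(4),o["tool_rot"].round(3))
for n in ["scene","side"]:
    im=eyes.get_image(n); cv2.imwrite(f"pics/{n}{sys.argv[1]}.png",im["img"])
    for t in ["stopper1"]+sys.argv[2:]:
        for d in eyes.outline_of(t,im)[:5]:
            if d["confidence"]<.3: continue
            c=cloud(im,d["region"]); lo,hi=np.percentile(c,[2,98],axis=0)
            print(n,t,round(d["confidence"],2),np.array(d["box"]).astype(int).tolist(),((lo+hi)/2).round(3),"top",hi[2].round(3))
E
python3 look.py 1
```

```text
5.25 [ 0.7252 -0.044   0.2466] [-3.14   0.     0.013]
scene stopper1 0.68 [347, 165, 362, 181] [0.447 0.121 0.018] top 0.033
scene stopper1 0.65 [268, 123, 284, 140] [ 0.431 -0.112  0.018] top 0.033
scene stopper1 0.5 [353, 208, 369, 227] [0.551 0.192 0.018] top 0.033
scene stopper1 0.48 [222, 262, 241, 280] [ 0.714 -0.041 -0.186] top -0.169
side stopper1 0.87 [304, 233, 322, 252] [0.441 0.12  0.018] top 0.031
side stopper1 0.72 [347, 168, 363, 186] [ 0.427 -0.114  0.016] top 0.031
side stopper1 0.71 [239, 244, 260, 262] [0.547 0.193 0.016] top 0.031
```

Emit:
apply_moves(
  plan=[
    [0.02, 0, 0, -0.02, 0],
    [0.02, -0.04, 0.01, -0.03, -0.05],
    [0.02, -0.08, 0.02, -0.03, -0.1],
    [0.02, -0.12, 0.03, -0.03, -0.15],
    [0.02, -0.16, 0.038, -0.03, -0.2],
    [0.02, -0.2, 0.046, -0.03, -0.22],
    [0.02, -0.24, 0.055, -0.03, -0.22],
    [0.02, -0.28, 0.064, -0.03, -0.22],
    [0.02, -0.32, 0.073, -0.02, -0.22],
    [0.02, -0.355, 0.082, 0.0, -0.22],
    [0.02, -0.355, 0.082, 0.02, -0.22],
    [0.02, -0.355, 0.082, 0.02, -0.22],
  ],
)

```text
t: 6.45
tool_pos: [0.3679, -0.1251, 0.2252]
tool_rot: [-3.119, -0.34, 0.01]
contact_force: [0.0, 0.2, -0.1]
opening: 0.0197
grip_force: 0.0
```

Emit:
apply_moves(
  plan=[
    [0.02, 0, 0, 0, 0],
  ],
)

```text
t: 6.53
tool_pos: [0.3709, -0.1259, 0.2289]
tool_rot: [-3.121, -0.343, 0.003]
contact_force: [-0.2, 1.3, 0.0]
opening: 0.0199
grip_force: 0.0
```

Emit:
apply_moves(
  plan=[
    [0.02, 0, 0, 0.03, 0],
    [0.02, 0, 0, 0.048, 0],
    [0.02, 0, 0, 0.05, 0],
    [0.02, 0.012, 0, 0.05, 0],
    [0.02, 0.024, 0, 0.05, 0],
    [0.02, 0.036, 0, 0.05, 0],
    [0.02, 0.048, 0, 0.05, 0],
    [0.02, 0.062, 0, 0.05, 0],
    [0.02, 0.076, 0, 0.05, 0],
    [0.02, 0.09, 0, 0.05, 0],
    [0.02, 0.104, 0, 0.05, 0],
    [0.02, 0.118, 0, 0.05, 0],
  ],
)

```text
t: 7.53
tool_pos: [0.4893, -0.1002, 0.1817]
tool_rot: [3.121, 0.346, 0.003]
contact_force: [0.0, -0.2, 0.1]
opening: 0.0202
grip_force: 0.1
```

Emit:
apply_moves(
  plan=[
    [0.02, 0.014, 0, 0, 0],
    [0.02, 0.028, 0, 0, 0],
    [0.02, 0.042, 0, 0, 0],
    [0.02, 0.056, 0, 0, 0],
    [0.02, 0.07, 0, 0, 0],
    [0.02, 0.084, 0, 0, 0],
    [0.02, 0.098, 0, 0, 0],
    [0.02, 0.112, 0, 0, 0],
    [0.02, 0.126, 0, 0, 0],
    [0.02, 0.14, 0, 0, 0],
    [0.02, 0.154, 0, 0, 0],
  ],
)

```text
t: 8.45
tool_pos: [0.6395, -0.0662, 0.1816]
tool_rot: [3.122, 0.346, 0.003]
contact_force: [0.1, -0.3, -0.2]
opening: 0.0199
grip_force: 0.2
```

Emit:
apply_moves(
  plan=[
    [0.02, 0.014, 0, 0, 0],
    [0.02, 0.028, 0, 0, 0],
    [0.02, 0.042, 0, 0, 0],
    [0.02, 0.056, 0, 0, 0],
    [0.02, 0.07, 0, 0, 0],
    [0.02, 0.082, 0, 0, 0],
    [0.02, 0.092, 0, 0, 0],
    [0.02, 0.092, 0, 0, 0],
    [0.02, 0.092, 0, -0.03, 0],
    [0.02, 0.092, 0, -0.07, 0],
    [0.02, 0.092, 0, -0.1, 0],
  ],
)

```text
t: 9.37
tool_pos: [0.7273, -0.0463, 0.2825]
tool_rot: [3.122, 0.346, 0.001]
contact_force: [1.6, 0.4, 1.9]
opening: 0.0199
grip_force: 0.0
```

```bash
python3 look.py 2 vial
```

```text
9.3667 [ 0.7273 -0.0463  0.2825] [3.122e+00 3.460e-01 1.000e-03]
scene stopper1 0.79 [353, 206, 372, 229] [0.541 0.194 0.017] top 0.034
scene stopper1 0.56 [347, 166, 364, 182] [0.447 0.119 0.018] top 0.034
scene stopper1 0.53 [226, 261, 242, 282] [ 0.713 -0.04  -0.183] top -0.169
scene vial 0.79 [303, 181, 315, 201] [0.559 0.064 0.027] top 0.049
side stopper1 0.85 [304, 231, 320, 254] [0.443 0.117 0.015] top 0.031
side stopper1 0.83 [239, 241, 260, 265] [0.547 0.192 0.015] top 0.031
side stopper1 0.44 [204, 197, 213, 209] [ 0.828 -0.09  -0.188] top -0.172
side vial 0.55 [261, 196, 281, 220] [0.556 0.063 0.027] top 0.047
```

Emit:
apply_moves(
  plan=[
    [0.02, -0.018, -0.035, 0, 0.1],
    [0.02, -0.036, -0.07, 0, 0.2],
    [0.02, -0.054, -0.105, 0, 0.3],
    [0.02, -0.072, -0.14, 0, 0.4],
    [0.02, -0.09, -0.175, 0, 0.5],
    [0.02, -0.108, -0.21, 0, 0.6],
    [0.02, -0.126, -0.245, 0, 0.7],
    [0.02, -0.144, -0.28, 0, 0.8],
    [0.02, -0.162, -0.317, 0.02, 0.84],
    [0.02, -0.162, -0.317, 0.05, 0.84],
    [0.02, -0.162, -0.317, 0.055, 0.84],
    [0.02, -0.162, -0.317, 0.055, 0.84],
  ],
)

```text
t: 10.67
tool_pos: [0.4974, 0.2269, 0.2205]
tool_rot: [2.987, -0.955, -0.011]
contact_force: [0.3, 0.3, -0.3]
opening: 0.0194
grip_force: 0.0
```

Emit:
apply_moves(
  plan=[
    [0.02, 0, 0, 0, 0],
  ],
)

```text
t: 10.75
tool_pos: [0.4998, 0.2267, 0.2241]
tool_rot: [2.99, -0.959, -0.003]
contact_force: [-0.5, 0.4, 0.9]
opening: 0.02
grip_force: 0.0
```

Emit:
apply_moves(
  plan=[
    [0.02, 0, 0, 0.03, 0],
    [0.02, 0, 0, 0.045, 0],
    [0.02, 0, 0, 0.047, 0],
    [0.02, 0.012, 0, 0.047, 0],
    [0.02, 0.024, 0, 0.047, 0],
    [0.02, 0.036, 0, 0.047, 0],
    [0.02, 0.048, 0, 0.047, 0],
    [0.02, 0.062, 0, 0.047, 0],
    [0.02, 0.076, 0, 0.047, 0],
    [0.02, 0.09, 0, 0.047, 0],
    [0.02, 0.104, 0, 0.047, 0],
    [0.02, 0.118, 0, 0.047, 0],
  ],
)

```text
t: 11.75
tool_pos: [0.5968, 0.1577, 0.1777]
tool_rot: [-2.992, 0.959, 0.0]
contact_force: [-1.2, 0.0, 1.2]
opening: 0.0199
grip_force: 0.4
```

Emit:
apply_moves(
  plan=[
    [0.02, 0.014, 0, 0, 0],
    [0.02, 0.028, 0, 0, 0],
    [0.02, 0.042, 0, 0, 0],
    [0.02, 0.042, 0, 0, 0],
  ],
)

```text
t: 12.08
tool_pos: [0.632, 0.1326, 0.1782]
tool_rot: [-2.991, 0.961, -0.004]
contact_force: [-0.3, 0.3, -0.4]
opening: 0.0203
grip_force: 0.0
```

```bash
python3 look.py 3 vial
```

```text
12.0833 [0.632  0.1326 0.1782] [-2.991  0.961 -0.004]
scene stopper1 0.73 [297, 226, 312, 245] [0.656 0.119 0.018] top 0.034
scene stopper1 0.66 [224, 263, 241, 281] [ 0.713 -0.042 -0.186] top -0.169
scene stopper1 0.64 [348, 164, 365, 184] [0.447 0.12  0.017] top 0.033
scene vial 0.42 [145, 200, 312, 367] [ 0.782  0.019 -0.106] top -0.006
side stopper1 0.67 [305, 233, 323, 251] [0.442 0.118 0.015] top 0.031
side stopper1 0.48 [224, 207, 230, 220] [0.64  0.115 0.018] top 0.03
side stopper1 0.42 [208, 197, 213, 205] [ 0.824 -0.083 -0.184] top -0.172
side vial 0.53 [264, 197, 282, 219] [0.556 0.063 0.024] top 0.047
```

Emit:
apply_moves(
  plan=[
    [0.02, 0.012, 0, 0, 0],
    [0.02, 0.026, 0, 0, 0],
    [0.02, 0.04, 0, 0, 0],
    [0.02, 0.054, 0, 0, 0],
    [0.02, 0.068, 0, 0, 0],
    [0.02, 0.082, 0, 0, 0],
    [0.02, 0.096, 0, 0, 0],
    [0.02, 0.108, 0, 0, 0],
    [0.02, 0.115, 0, 0, 0],
    [0.02, 0.115, 0, -0.02, 0],
    [0.02, 0.115, 0, -0.06, 0],
    [0.02, 0.115, 0, -0.1, 0],
  ],
)

```text
t: 13.38
tool_pos: [0.7227, 0.067, 0.2758]
tool_rot: [2.99, -0.959, -0.009]
contact_force: [0.8, 0.7, 0.4]
opening: 0.0201
grip_force: 0.0
```

```bash
python3 look.py 4 vial
```

```text
13.3833 [0.7227 0.067  0.2758] [ 2.99  -0.959 -0.009]
scene stopper1 0.73 [219, 281, 240, 302] [ 0.763 -0.011 -0.185] top -0.166
scene stopper1 0.67 [225, 262, 239, 278] [ 0.713 -0.04  -0.184] top -0.169
scene stopper1 0.53 [348, 162, 363, 184] [0.447 0.12  0.018] top 0.033
scene vial 0.52 [302, 141, 317, 158] [ 0.443 -0.007  0.021] top 0.039
scene vial 0.49 [304, 180, 317, 203] [0.556 0.064 0.025] top 0.049
side stopper1 0.73 [305, 232, 319, 257] [0.443 0.119 0.016] top 0.031
side stopper1 0.63 [203, 197, 217, 209] [ 0.828 -0.089 -0.188] top -0.172
side stopper1 0.35 [221, 296, 266, 382] [0.45  0.4   0.084] top 0.16
side vial 0.49 [264, 199, 282, 220] [0.557 0.062 0.024] top 0.047
```

Emit:
apply_moves(
  plan=[
    [0.02, -0.035, 0.018, -0.02, -0.1],
    [0.02, -0.07, 0.036, -0.02, -0.2],
    [0.02, -0.105, 0.053, -0.02, -0.3],
    [0.02, -0.14, 0.07, -0.02, -0.4],
    [0.02, -0.175, 0.088, -0.02, -0.5],
    [0.02, -0.21, 0.106, -0.02, -0.6],
    [0.02, -0.245, 0.124, -0.02, -0.62],
    [0.02, -0.28, 0.141, -0.02, -0.62],
    [0.02, -0.305, 0.154, 0, -0.62],
    [0.02, -0.305, 0.154, 0.03, -0.62],
    [0.02, -0.305, 0.154, 0.05, -0.62],
    [0.02, -0.305, 0.154, 0.05, -0.62],
  ],
)

```text
t: 14.68
tool_pos: [0.382, 0.1192, 0.2217]
tool_rot: [3.14, 0.0, -0.018]
contact_force: [-0.8, -0.4, -0.3]
opening: 0.02
grip_force: 0.0
```

Emit:
apply_moves(
  plan=[
    [0.02, 0, 0, 0, 0],
  ],
)

```text
t: 14.77
tool_pos: [0.3845, 0.1193, 0.2256]
tool_rot: [3.141, -0.0, -0.009]
contact_force: [0.2, 0.1, -0.3]
opening: 0.0201
grip_force: 0.0
```

Emit:
apply_moves(
  plan=[
    [0.02, 0, 0, 0.03, 0],
    [0.02, 0, 0, 0.045, 0],
    [0.02, 0, 0, 0.047, 0],
    [0.02, 0.012, 0, 0.047, 0],
    [0.02, 0.024, 0, 0.047, 0],
    [0.02, 0.036, 0, 0.047, 0],
    [0.02, 0.048, 0, 0.047, 0],
    [0.02, 0.062, 0, 0.047, 0],
    [0.02, 0.076, 0, 0.047, 0],
    [0.02, 0.09, 0, 0.047, 0],
    [0.02, 0.104, 0, 0.047, 0],
    [0.02, 0.118, 0, 0.047, 0],
  ],
)

```text
t: 15.77
tool_pos: [0.5056, 0.1194, 0.1826]
tool_rot: [-3.141, 0.001, -0.003]
contact_force: [0.5, 0.2, -0.1]
opening: 0.0202
grip_force: 0.1
```

Emit:
apply_moves(
  plan=[
    [0.02, 0.014, 0, 0, 0],
    [0.02, 0.028, 0, 0, 0],
    [0.02, 0.042, 0, 0, 0],
    [0.02, 0.056, 0, 0, 0],
    [0.02, 0.07, 0, 0, 0],
    [0.02, 0.082, 0, 0, 0],
    [0.02, 0.092, 0.002, 0, 0],
    [0.02, 0.102, 0.005, 0, 0],
    [0.02, 0.112, 0.008, 0, 0],
    [0.02, 0.122, 0.012, 0, 0],
    [0.02, 0.132, 0.016, 0, 0],
    [0.02, 0.132, 0.016, 0, 0],
  ],
)

```text
t: 16.77
tool_pos: [0.6375, 0.1023, 0.1813]
tool_rot: [3.141, -0.002, 0.003]
contact_force: [0.3, -0.4, 1.4]
opening: 0.0201
grip_force: 0.0
```

```bash
python3 look.py 5 vial
```

```text
16.7667 [0.6375 0.1023 0.1813] [ 3.141e+00 -2.000e-03  3.000e-03]
scene stopper1 0.78 [286, 220, 305, 241] [0.665 0.105 0.018] top 0.033
scene stopper1 0.69 [205, 283, 217, 297] [ 0.791 -0.043 -0.175] top -0.166
scene stopper1 0.63 [225, 259, 241, 279] [ 0.714 -0.04  -0.186] top -0.169
side stopper1 0.45 [209, 211, 215, 217] [ 0.795 -0.041 -0.175] top -0.168
side stopper1 0.42 [204, 200, 214, 209] [ 0.828 -0.084 -0.186] top -0.173
side vial 0.5 [262, 196, 283, 218] [0.556 0.063 0.026] top 0.047
```

Emit:
apply_moves(
  plan=[
    [0.02, 0.01, 0.004, 0, 0],
    [0.02, 0.02, 0.008, 0, 0],
    [0.02, 0.03, 0.012, 0, 0],
    [0.02, 0.042, 0.014, 0, 0],
    [0.02, 0.054, 0.014, 0, 0],
    [0.02, 0.066, 0.014, 0, 0],
    [0.02, 0.078, 0.014, 0, 0],
    [0.02, 0.088, 0.014, 0, 0],
    [0.02, 0.088, 0.014, 0, 0],
    [0.02, 0.088, 0.014, -0.03, 0],
    [0.02, 0.088, 0.014, -0.07, 0],
    [0.02, 0.088, 0.014, -0.11, 0],
  ],
)

```text
t: 18.07
tool_pos: [0.7231, 0.089, 0.2896]
tool_rot: [3.141, -0.001, -0.007]
contact_force: [1.5, -0.0, 0.7]
opening: 0.0198
grip_force: 0.0
```

Emit:
apply_moves(
  plan=[
    [0.02, 0, 0, -0.04, 0],
    [0.02, 0, 0, -0.08, 0],
    [0.02, 0, 0, -0.12, 0],
    [0.02, 0, 0, -0.12, 0],
    [0.02, 0, 0, -0.12, 0],
    [0.02, 0, 0, -0.12, 0],
  ],
)

```text
t: 18.57
tool_pos: [0.7236, 0.0891, 0.4107]
tool_rot: [3.142, -0.001, 0.0]
contact_force: [-0.6, 0.7, -1.1]
opening: 0.0199
grip_force: 0.0
```

```bash
python3 look.py 6 vial beaker crucible flask reagent spray
```

```text
18.5667 [0.7236 0.0891 0.4107] [ 3.142e+00 -1.000e-03  0.000e+00]
scene stopper1 0.73 [224, 259, 242, 280] [ 0.712 -0.041 -0.184] top -0.169
scene stopper1 0.49 [268, 289, 277, 294] [ 0.716  0.075 -0.173] top -0.17
scene vial 0.52 [302, 181, 317, 201] [0.56  0.064 0.028] top 0.05
scene beaker 0.63 [210, 127, 224, 147] [ 0.535 -0.205  0.027] top 0.048
scene crucible 0.49 [305, 140, 315, 161] [ 0.444 -0.001  0.023] top 0.039
scene flask 0.79 [153, 63, 189, 130] [ 0.55  -0.352  0.084] top 0.162
scene reagent 0.83 [448, 178, 494, 247] [0.467 0.392 0.085] top 0.162
scene spray 0.8 [186, 0, 221, 105] [ 0.401 -0.351  0.117] top 0.227
side stopper1 0.57 [203, 195, 215, 209] [ 0.828 -0.091 -0.187] top -0.173
side vial 0.74 [265, 198, 283, 221] [0.555 0.064 0.027] top 0.047
side beaker 0.57 [317, 130, 330, 155] [ 0.534 -0.208  0.025] top 0.046
side crucible 0.62 [326, 192, 345, 211] [ 0.441 -0.01   0.02 ] top 0.038
side flask 0.83 [325, 63, 355, 127] [ 0.536 -0.348  0.082] top 0.16
side reagent 0.72 [220, 295, 264, 381] [0.451 0.398 0.083] top 0.16
side spray 0.73 [377, 52, 435, 143] [ 0.392 -0.359  0.115] top 0.224
side spray 0.55 [204, 193, 217, 208] [ 0.827 -0.091 -0.183] top -0.173
```

View pics/scene6.png

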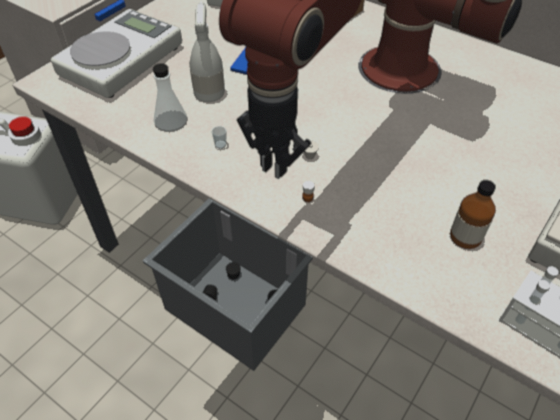

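The final picture shows three stoppers on the bin floor at (233,270), (210,292) and (272,292). The side camera sees the fourth in the bin at (0.828,-0.09), z -0.19. All the labware stands where it was. Handing in.

```bash
python3 -c "
from station import ctrl
print(ctrl.finish_job())"
```

```text
the job is handed in; nothing more can be done
None
```

All four stoppers were swept into the bin, the labware stayed standing where it was, and I handed the job in at about 19 s.

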